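# Unlock the child-resistant cap of the pill tub

### The job

Please unlock the child-resistant cap of the squat white pill tub: press the cap down hard and, while it is down, turn it about a quarter turn anticlockwise (seen from above), then let go so that it springs up off its lock. The taller, slimmer pill bottle on the other side of the hob has the same kind of cap; leave that one shut.

Things in the scene. Friction and masses are not known exactly. Their poses are not given: they have to be found in the camera images.
- tub: Squat round tub of plain white plastic, 84 mm in diameter, its shoulder 72 mm above the worktop; origin at the centre of its underside, z up. A black rubber suction ring (104 mm across, 18 mm high) holds it to the worktop, so it neither slides nor turns. It stands on one side of the gas hob, left or right, and the taller, slimmer bottle on the other side.
- tub_cap (a point): Centre of the top face of the tub's cap: a white upright cylinder with fine ribs, 50 mm across and 34 mm high, on the tub's axis. Locked, its top is 114 mm and its lower edge 80 mm above the worktop, 8 mm above the shoulder. Grip it across any diameter, fingertips at least 10 mm above the shoulder before pressing. z is up.
- tub_press (a joint): How far the tub's cap is down, m: 0 locked and at rest, 0.007 hard stop, -0.006 sprung up after unlocking. A spring lifts it: 9 N at 0, 12 N at 0.0035, 15 N at 0.007, 4 N at -0.006. It turns only when at least 0.0035 down, else it is blocked after 3 degrees. A 40 N grip on its side carries press and turn by friction but gives 1 to 2 mm: push down 6 to 7 mm.
- tub_turn (a joint): Angle of the tub's cap, rad: 0 locked, growing anticlockwise seen from above, stop at 1.75. It turns with about 0.05 N m and stays where it is left. Beyond about 0.85 it is free of its lock: let go, it springs up 6 mm above its locked height and can then not turn back.
- bottle_turn (a joint): Angle of the cap of the taller, slimmer bottle, rad: 0 locked, as it must stay. This white bottle is 58 mm in diameter, its shoulder 112 mm and its cap's top 154 mm above the worktop; the same cap and the same kind of rubber ring (78 mm across) as the tub.
There are look-alikes about, which are no part of the job. What is shaped like the part that bears bottle_turn but yellow is not meant.

How it is judged:
By the outcome, as a careful person would: the job done as asked, in the order asked, and still so for the second after the job is handed in, with the robot touching nothing.
It also fails if it takes over 34 s, if anything falls off the work surface, if the arm or the gripper's body presses on something with over 40 N, if the wrist force passes 120 N, or if a joint passes its speed limit or range.

### The arm

A 7-joint arm with a two-finger parallel gripper is mounted at the origin on a cart in front of the work surface, level with it; the furniture and walls round the work are solid. World frame = base frame: x ahead of the robot, y to its left, z up, the work surface at z = 0. Lengths are in m, angles in degrees, forces in N, time in s.
With the tool pointing down it reaches from about 0.35 to 0.775 m from the base axis. Payload 3.1 kg.
Tool frame: the origin (TCP) lies on the centre line of the jaws, within the pads' length; the fingertips stand 17 mm ahead of it and the grasp point (between the pads) lies 2 mm behind it (robot.tip_reach is the distance from the TCP to the fingertips, in m); z points along the fingers, y is the line along which they close (so a half turn about z gives the same grasp; the last joint's range is limited). The gripper opens to 85 mm and grips with 20 to 120 N. Pads are 22 mm wide; open, the fingers measure 114 mm over their backs; the gripper's body (76 mm by 85 mm) begins 54 mm behind the grasp point. The pads swing forward as they close: fully open they stand 13 mm farther back than shut.
Start: joints at [63.214, 17.813, 0.802, 86.603, -0.252, 75.585, -1.558], TCP at [0.227, -0.501, 0.248] pointing down, gripper open.
Joint ranges: [-154.91, 154.91], [-16.99, 109.72], [-72.82, 74.43], [7.12, 147.25], [-82.49, 262.49], [11.32, 116.49], [-174.64, 174.64]. Speed limits (degrees/s): [159.86, 159.86, 180, 180, 180, 180, 180].

### API

Orientations are given as [roll, pitch, yaw] about the fixed x, y, z axes, in that order (R = Rz(yaw) Ry(pitch) Rx(roll)).
In Python, from station import robot, fingers, vision, workorder, recognise gives the robot as it stands. Calls block until the motion is done:
- robot.move_to(position, orientation): joint-space move of the TCP to a pose.
- robot.line_to(position, orientation=None, velocity=0.15, f_stop=None): straight line of the TCP; orientation=None keeps the orientation; velocity is the mean speed in m/s. With f_stop (N) it stops when the force on the tool has changed by that much, and returns True; else False.
- robot.move_j(angles): joint-space move.
- fingers.gripper_to(opening, force=None): opening from 0.0 (shut) to 1.0 (fully open); force is the grip in N (None keeps the last); returns when the fingers have stopped.
- robot.pause(seconds).
- robot.inverse_kinematics(position, orientation): joint angles nearest the present ones, or None.
- vision.grab_frame(name): name is "scene" or "top" or "wrist"; returns the picture (384x512x3 uint8, red, green, blue); there is no depth.
- vision.calibration(name): a dict with "mtx" (3x3 intrinsics, pixels), "extrinsics" (4x4, takes a point from world to camera coordinates); the wrist camera has in their place "T_tool_cam" (4x4, takes a point from camera to tool coordinates, whose origin is the TCP and whose axes are the flange's). Camera axes: x right, y up, looking along -z (the intrinsics and any distortion apply to the point x, -y, -z); pixel columns grow to the right and rows downward; lengths in m; the calibration is good to about 2 mm. A picture is of the moment at which its call begins: read the wrist's pose just before it. calibration takes no time and is no camera call.
A pose or a line that the arm cannot do raises robot.PlanningError and nothing moves.
- workorder.close_job(): hands the job in; it is judged then, once.
Trained networks look in the newest picture that a camera, given by its name, has taken for a name from the list of things; names that differ only in an ending like _2 or _b are one class to them, and where a whole thing is asked for, a point or a joint stands for the part that bears it (a point fixed in the world has none). Each returns a list of dicts, best first, with "p" (0 to 1); they miss things now and then, are a little off and sometimes report something else, mostly with a low value. They report only what shows in the picture. A call takes as long as a camera call. They do not tell look-alikes from the thing itself.
- recognise(label, camera): "rect" ([centre column, centre row, width, height] in pixels, round what is visible of it).
Readings, each from a call of its own:
- robot.current_time_s(): time.
- robot.current_joint_positions(): joint angles.
- robot.current_dq(): joint speeds.
- robot.current_joint_torque(): joint torques, N m.
- robot.current_tool_pos(): TCP position.
- robot.current_eef_rot(): TCP orientation.
- robot.current_contact_force(): force on the tool from outside, world axes, zero at the start.
- robot.current_torque(): the same for the moment, N m.
- robot.current_finger_gap(): opening from 0.0 (shut) to 1.0 (fully open).
- robot.current_gripper_force(): force on a finger pad.
Only numpy, scipy, OpenCV 4.12 (cv2) and the standard library are available. Lean on these libraries where they do the work, as an engineer would, in place of code of your own. Each camera call takes 0.05 s, during which the arm holds its last target. There are 200 camera calls.

## Working session

There is one attempt and no reset: what is moved stays moved. The work goes in short steps, each a Python script; the robot and the scene stay as the last script left them, time stands still between calls to the robot, and variables do not carry over. Pictures are saved under pics/ and viewed, at most 10 in all, crops included, and the job is handed in when it is done.

```bash
mkdir -p pics
python3 - <<'E'
from station import robot, fingers, vision, workorder, recognise
import cv2,numpy as np
ims=[]
for c in ("scene","top"):
    im=vision.grab_frame(c); cv2.imwrite(f"pics/{c}0.png",im[...,::-1])
    for l in ("tub","tub_cap","bottle_turn"):
        print(c,l,[(np.round(d["rect"]).tolist(),round(d["p"],2)) for d in recognise(l,c)])
    k=vision.calibration(c); print(k)
print(robot.current_time_s(),robot.current_eef_rot())
a=cv2.imread("pics/scene0.png");b=cv2.imread("pics/top0.png")
cv2.imwrite("pics/both.png",cv2.resize(np.vstack([a,b]),None,fx=.78,fy=.78))
E
```

```text
scene tub [([184.0, 162.0, 23.0, 28.0], 0.94)]
scene tub_cap []
scene bottle_turn [([385.0, 219.0, 12.0, 18.0], 0.64), ([303.0, 211.0, 13.0, 13.0], 0.56)]
{'mtx': array([[405.47635729,   0.        , 250.37405301],
       [  0.        , 405.47635729, 184.9827847 ],
       [  0.        ,   0.        ,   1.        ]]), 'extrinsics': array([[ 0.55555063, -0.8314785 , -0.0026466 , -0.34394212],
       [ 0.40687724,  0.26907556,  0.87295432, -0.25787943],
       [-0.72513062, -0.48604716,  0.48779478, -1.39911861],
       [ 0.        ,  0.        ,  0.        ,  1.        ]])}
top tub [([150.0, 202.0, 31.0, 33.0], 0.77)]
top tub_cap [([146.0, 199.0, 14.0, 13.0], 0.46)]
top bottle_turn [([317.0, 160.0, 8.0, 16.0], 0.66)]
{'mtx': array([[428.36812755,   0.        , 260.42552744],
       [  0.        , 428.36812755, 186.5349214 ],
       [  0.        ,   0.        ,   1.        ]]), 'extrinsics': array([[-0.29762616, -0.95463129,  0.00988752,  0.0301321 ],
       [ 0.81438097, -0.24846826,  0.52444938, -0.46581008],
       [-0.49819906,  0.16414206,  0.85138422, -1.57825437],
       [ 0.        ,  0.        ,  0.        ,  1.        ]])}
0.4 [-1.79984874e+02 -7.12742252e-04  2.43988172e+01]
```

View pics/both.png

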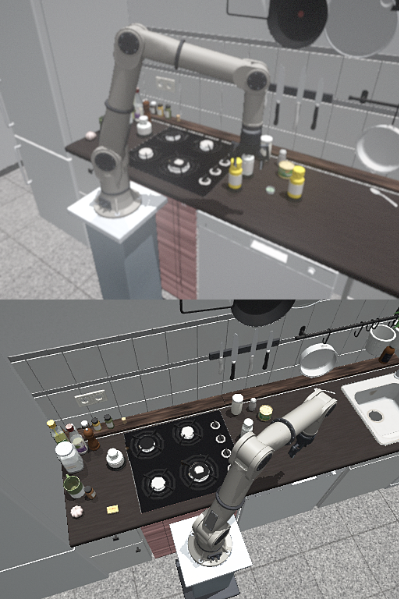

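The left-hand candidates in the top picture are the squat white tub at about (147,202), with a round cap and dark ring, and a larger white jar at about (86,201) against the left edge. On the right, tall slim white bottles stand near (303,134) and (317,160), and two yellow ones show in the scene picture. The tub at (147,202) fits best, next to the hob on its left. I'll confirm it in an enlarged crop.

```bash
cat > h.py <<'E'
import numpy as np
from station import robot, fingers, vision, workorder, recognise
def proj(c,P):
    k=vision.calibration(c); q=k["extrinsics"]@np.append(P,1); p=k["mtx"]@np.array([q[0],-q[1],-q[2]]); return p[:2]/p[2]
def ray(c,uv,z):
    k=vision.calibration(c); E=k["extrinsics"]; d=np.linalg.inv(k["mtx"])@[uv[0],uv[1],1]; d=E[:3,:3].T@(d*[1,-1,-1]); o=-E[:3,:3].T@E[:3,3]
    return o+d*(z-o[2])/d[2]
E
python3 - <<'E'
from h import *
import cv2
print(ray("top",(147,199),.1),ray("top",(150,202),.05),ray("scene",(184,162),.05))
a=cv2.imread("pics/top0.png")[165:240,65:195];b=cv2.imread("pics/scene0.png")[130:200,140:270]
t=cv2.imread("pics/top0.png")[110:185,270:400]
f=lambda i:cv2.resize(i,(390,290),interpolation=cv2.INTER_CUBIC)
cv2.imwrite("pics/crop.png",np.vstack([np.hstack([f(a),f(b)]),np.hstack([f(t),f(t)*0])]))
E
```

```text
[0.54898734 0.33614367 0.1       ] [0.56305333 0.33224519 0.05      ] [0.56733421 0.3504192  0.05      ]
```

View pics/crop.png

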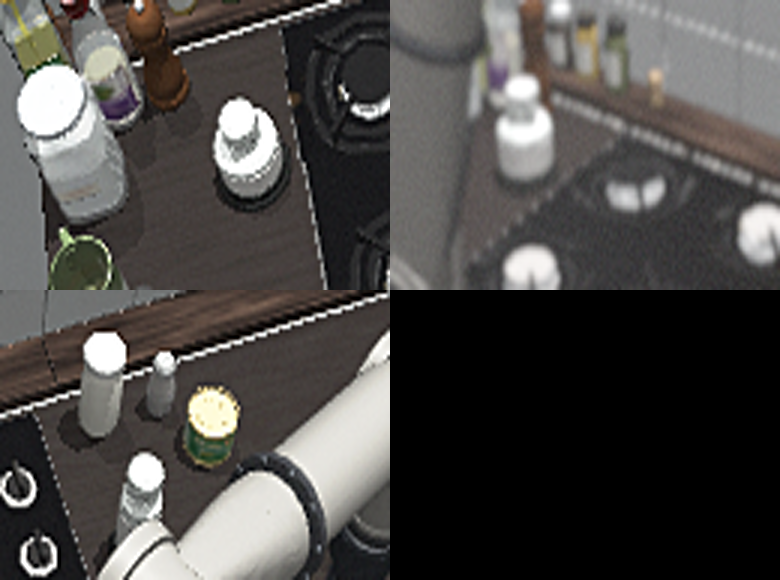

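The crop confirms it. Top left is the squat white tub with shoulder, narrow ribbed cap and black ring, cap top at about (144.5,196) in the top picture. The big jar on the left has no ring and a wide lid, and the bottles by the sink are the tall ones. Next I move above the tub and refine with the wrist camera.

Run:
```python
from h import *
import cv2
print(ray("top",(144.5,195.5),.114), ray("scene",(140+522/3,130+90/4.14),.108))
x,y=0.555,0.34
for yaw in range(-180,181,30):
    q=robot.inverse_kinematics([x,y,.11],[180,0,yaw]); print(yaw,None if q is None else np.round(q,0).tolist())
print(vision.calibration("wrist"))
```

```text
[0.55895507 0.34142687 0.114     ] [ 0.90258002 -0.1727103   0.108     ]
-180 [0.0, 49.0, -61.0, 79.0, 43.0, 76.0, 29.0]
-150 [1.0, 50.0, -62.0, 79.0, 44.0, 77.0, 58.0]
-120 [1.0, 50.0, -62.0, 79.0, 44.0, 77.0, 88.0]
-90 [1.0, 50.0, -62.0, 79.0, 44.0, 77.0, 118.0]
-60 [1.0, 50.0, -62.0, 79.0, 44.0, 77.0, 148.0]
-30 [-8.0, 42.0, -43.0, 79.0, 29.0, 70.0, -173.0]
0 [-9.0, 42.0, -41.0, 79.0, 28.0, 70.0, -142.0]
30 [-6.0, 43.0, -47.0, 79.0, 32.0, 71.0, -115.0]
60 [-2.0, 47.0, -56.0, 79.0, 39.0, 74.0, -89.0]
90 [-0.0, 49.0, -59.0, 79.0, 42.0, 76.0, -61.0]
120 [-0.0, 49.0, -60.0, 79.0, 43.0, 76.0, -31.0]
150 [0.0, 50.0, -61.0, 79.0, 43.0, 76.0, -2.0]
180 [0.0, 49.0, -61.0, 79.0, 43.0, 76.0, 29.0]
{'mtx': array([[273.35611447,   0.        , 254.07008903],
       [  0.        , 273.35611447, 191.39677315],
       [  0.        ,   0.        ,   1.        ]]), 'T_tool_cam': array([[ 1.09422371e-03,  9.65080889e-01,  2.61949767e-01,
         6.65670682e-02],
       [ 9.99999312e-01, -1.16673190e-03,  1.21274025e-04,
        -1.25182572e-04],
       [ 4.22664392e-04,  2.61949454e-01, -9.65081502e-01,
        -1.24235269e-01],
       [ 0.00000000e+00,  0.00000000e+00,  0.00000000e+00,
         1.00000000e+00]])}
```

```bash
cat >> h.py <<'E'
from scipy.spatial.transform import Rotation
def wray(uv,z,pose):
    k=vision.calibration("wrist"); T=k["T_tool_cam"]; R=Rotation.from_euler("xyz",pose[1],degrees=True).as_matrix()
    d=np.linalg.inv(k["mtx"])@[uv[0],uv[1],1]; d=R@T[:3,:3]@(d*[1,-1,-1]); o=R@T[:3,3]+pose[0]
    return o+d*(z-o[2])/d[2]
def wlook(name):
    import cv2
    pose=(np.array(robot.current_tool_pos()),robot.current_eef_rot()); im=vision.grab_frame("wrist"); cv2.imwrite(f"pics/{name}.png",im[...,::-1])
    return pose
E
python3 - <<'E'
from h import *
q=list(robot.current_joint_positions()); q[0]=-31.5
robot.move_j(q)
print(robot.current_time_s(),robot.current_tool_pos(),robot.current_eef_rot())
robot.line_to([.557,.341,.25],[180,0,120],velocity=.2)
p=wlook("w1"); print(p,robot.current_joint_positions())
for l in ("tub","tub_cap"):
    for d in recognise(l,"wrist"): print(l,d,wray(d["rect"][:2],.1,p))
q=robot.inverse_kinematics([.557,.341,.1],[180,0,-150]);print(q)
print(robot.current_time_s(),robot.current_contact_force())
E
```

```text
3.25 [0.48116015 0.26628438 0.24817814] [-1.79987090e+02  3.96836713e-02  1.18975214e+02]
(array([0.55686103, 0.33998862, 0.24961756]), array([-1.79912148e+02,  3.51051936e-02,  1.19943183e+02])) [-33.33553621  30.27827248   0.71884158  68.03793706  -0.32964273
  81.74782793  -2.73630241]
tub {'rect': [262.2, 170.0, 72.4, 77.6], 'p': 0.87} [0.55696405 0.35680872 0.1       ]
tub_cap {'rect': [260.8, 182.1, 50.6, 52.4], 'p': 0.72} [0.56211808 0.34520046 0.1       ]
[-22.49335244  37.14984108 -16.80924767  79.77502633  11.13815578
  64.69552236  79.15798244]
4.0833 [ 0.37076125 -0.43316213 -0.18238612]
```

View pics/w1.png

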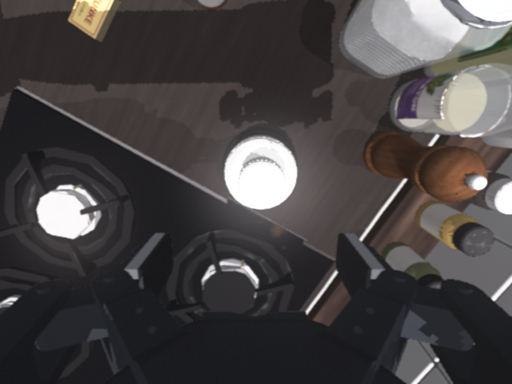

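The wrist picture shows the tub from above: body circle at about (260,172), cap top circle at about (262,184), no obstacle near the finger positions. I enlarge it to pin the circles down.

Run:
```python
from h import *
import cv2
p=(np.array([0.55686103, 0.33998862, 0.24961756]),[-179.912148,0.0351,119.943183])
im=cv2.imread("pics/w1.png")
g=cv2.cvtColor(im,cv2.COLOR_BGR2GRAY); m=(g>110).astype(np.uint8); n,l,s,c=cv2.connectedComponentsWithStats(m[:230])
i=l[165,245]; print(s[i],c[i]); cn=max(cv2.findContours((l==i).astype(np.uint8),0,1)[0],key=len); print(cv2.minEnclosingCircle(cn))
for uv,z in (((262,184),.114),((260,171),.072),((260.8,182.1),.11)): print(wray(uv,z,p))
a=im[125:221,205:325]; cv2.imwrite("pics/w1c.png",cv2.resize(cv2.convertScaleAbs(a,alpha=1.0),None,fx=6,fy=6,interpolation=cv2.INTER_CUBIC))
```

```text
[ 223  136   75   86 4430] [260.22009029 173.19480813]
((261.55291748046875, 178.71170043945312), 43.55973434448242)
[0.56215151 0.34683308 0.114     ]
[0.55877153 0.35039707 0.072     ]
[0.56072717 0.347123   0.11      ]
```

View pics/w1c.png

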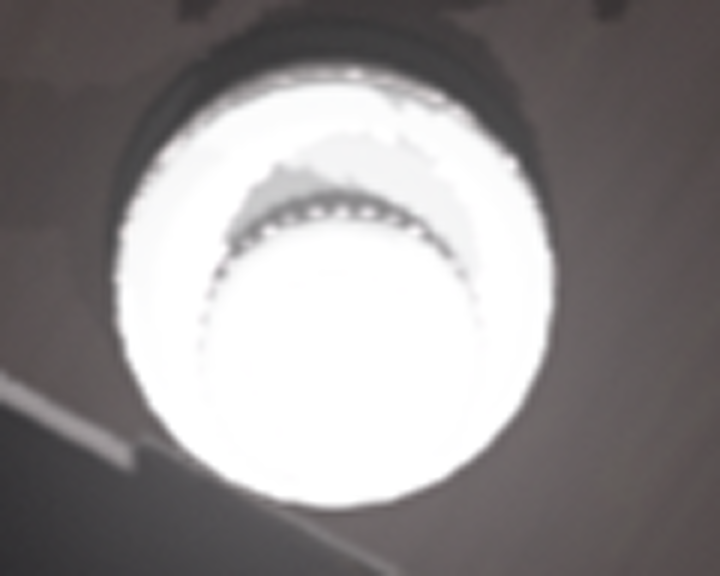

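Run:
```python
from h import *
X=[.561,.348]
robot.line_to([*X,.165],[180,0,120],velocity=.15)
robot.line_to([*X,.103],[180,0,120],velocity=.08,f_stop=8)
f0=np.array(robot.current_contact_force()); print(robot.current_tool_pos(),f0)
fingers.gripper_to(0.0,20); robot.pause(.2)
R=Rotation.from_euler("xyz",robot.current_eef_rot(),degrees=True)
print(robot.current_tool_pos(),robot.current_finger_gap(),robot.current_gripper_force(),"tool df",R.inv().apply(np.array(robot.current_contact_force())-f0),robot.current_torque(),robot.current_time_s(),robot.tip_reach)
p=wlook("w2")
```

```text
[0.56145325 0.34827968 0.10356915] [-0.21450359  0.5107216  -0.1895294 ]
[0.56075514 0.34778724 0.10374792] 0.5511675810500803 22.678454413544387 tool df [-0.5166375  -3.05168264 -5.27706392] [-0.41442137  0.60259334 -0.04411963] 6.3583 0.017
```

View pics/w2.png

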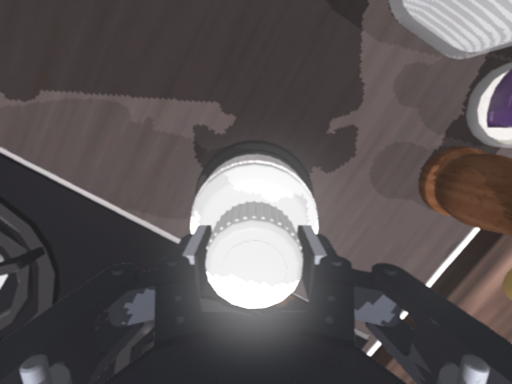

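The jaws hold the cap symmetrically, with the cap top at (254,263) between pads at columns 197 and 313. Now grip harder, press and turn.

Run:
```python
from h import *
p=(np.array(robot.current_tool_pos()),robot.current_eef_rot()); print(wray((254,264),.114,p))
fingers.gripper_to(0.0,45)
x,y,z=robot.current_tool_pos()
X=[.561,.348]
robot.line_to([*X,z-.007],[180,0,120],velocity=.02)
print(robot.current_tool_pos(),robot.current_contact_force(),robot.current_gripper_force(),robot.current_time_s())
if robot.current_contact_force()[2]<60:
    for a in range(15,100,15)[:6]:
        robot.line_to([*X,z-.007],[180,0,(120+a+180)%360-180],velocity=.05)
        if a%15==0: print(a,np.round(robot.current_eef_rot()[2],1),np.round(robot.current_contact_force(),1),np.round(robot.current_torque(),2),round(robot.current_time_s(),2))
print(robot.current_tool_pos())
wlook("w3")
```

```text
[0.56077935 0.34840215 0.114     ]
[0.560739   0.34784745 0.09927934] [-5.09846658 -2.36498243 11.11576191] 47.1390921715647 7.0833
15 135.0 [-5.4 -4.1 11.5] [-0.88  1.31  0.01] 7.49
30 150.0 [-7.3 -3.5 12.5] [-1.09  1.47  0.05] 7.9
45 165.0 [-7.1 -5.8 11.8] [-1.26  1.57  0.04] 8.31
60 180.0 [-7.4 -6.5 11.6] [-1.48  1.65  0.02] 8.72
75 -165.1 [-8.6 -7.7 13. ] [-1.64  1.63  0.01] 9.12
90 -150.1 [-8.1 -8.7 13.1] [-1.84  1.59  0.02] 9.53
[0.55970291 0.34379673 0.0980946 ]
```

View pics/w3.png

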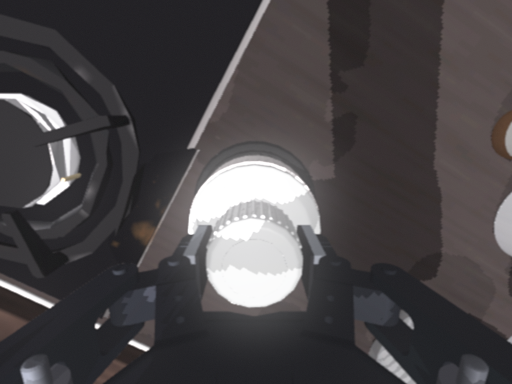

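The moment about z stayed near 0.02–0.05 N m with no blocking peak, so the cap turned along with the grip. Now release, retract and verify the sprung-up height.

Run:
```python
from h import *
import cv2
fingers.gripper_to(1.0); robot.pause(.2)
p=robot.current_tool_pos(); print(p,robot.current_contact_force())
X=[.5605,.346]
robot.line_to([p[0],p[1],.165],[180,0,-150],velocity=.1)
robot.line_to([.557,.341,.25],[180,0,120],velocity=.15)
robot.pause(.3)
p=wlook("w4"); print(p,robot.current_time_s())
for d in recognise("tub_cap","wrist"): print(d)
a=cv2.imread("pics/w1.png")[125:221,205:325];b=cv2.imread("pics/w4.png")[125:221,205:325]
f=lambda i:cv2.resize(i,(390,312),interpolation=cv2.INTER_CUBIC)
vision.grab_frame("top")
cv2.imwrite("pics/w4c.png",np.hstack([f(a),f(b)]))
```

```text
[0.56096656 0.34812238 0.09676062] [-0.37112948  0.49890685 -0.21938869]
(array([0.55697098, 0.34096195, 0.2498863 ]), array([-1.79987801e+02, -1.66154515e-03,  1.20005232e+02])) 13.1583
{'rect': [261.4, 183.9, 50.9, 51.1], 'p': 0.79}
```

View pics/w4c.png

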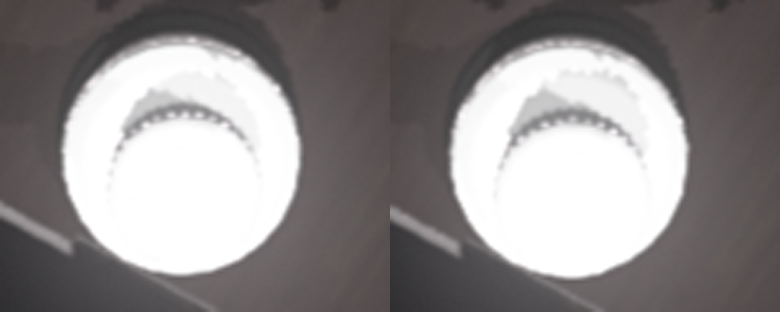

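The shadow under the cap looks larger, but the height difference is marginal in this view. I check it with a light touch, at most 3 N, below the 4 N spring preload. Expected tip contact is 0.120 if unlocked and 0.114 if locked.

Run:
```python
from h import *
fingers.gripper_to(0.0,20)
robot.line_to([.5605,.347,.16],[180,0,120],velocity=.12); robot.pause(.3)
s=robot.line_to([.5605,.347,.129],velocity=.015,f_stop=2)
print(s,robot.current_tool_pos()[2]-.017,robot.current_contact_force())
robot.line_to([.5605,.347,.2],velocity=.1)
print(robot.current_time_s())
```

```text
True 0.11963727474412393 [ 0.13356671 -0.90052617  5.03961305]
17.4333
```

Contact came at 0.1196 m, which is 6 mm above the locked height, so the cap is unlocked. Back off and hand in.

Run:
```python
from h import *
robot.line_to([.555,.341,.27],velocity=.15); robot.pause(.3)
print(workorder.close_job(),robot.current_time_s())
```

```text
the job is handed in; nothing more can be done
the job is handed in; nothing more can be done
```

The tub's cap was pressed, turned about 90° anticlockwise and let go; a touch check found its top 6 mm above locked height, so it is unlocked, I never went near the tall bottle, and the job is handed in at roughly 18 s.

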